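# Snug up the test-block clamp beside the microscope

## Robot

A 7-joint arm with a two-finger parallel gripper is mounted at the origin on the work surface. World frame = base frame: x ahead of the robot, y to its left, z up, the work surface at z = 0. Lengths are in m, angles in rad, forces in N, time in s.
With the tool pointing down it reaches from about 0.375 to 0.925 m from the base axis. Payload 3.1 kg.
Tool frame: the origin (TCP) lies between the finger pads; the fingertips stand 19 mm ahead of it and the grasp point (between the pads) is the TCP; z points along the fingers, y is the line along which they close (so a half turn about z gives the same grasp; the last joint's range is limited). The gripper opens to 85 mm and grips with 20 to 120 N. Pads are 22 mm wide; open, the fingers measure 114 mm over their backs; the gripper's body (76 mm by 85 mm) begins 54 mm behind the grasp point. The pads swing forward as they close: fully open they stand 13 mm farther back than shut.
Start: joints at [1.13, 0.383, 0.044, 1.598, -0.018, 1.161, -0.05], TCP at [0.219, -0.612, 0.25] pointing down, gripper open.
Joint ranges: [-2.61, 2.61], [-0.41, 2.15], [-1.48, 1.57], [0, 2.5], [-1.57, 4.71], [0.05, 1.97], [-2.85, 2.85]. Speed limits (rad/s): [2.79, 2.79, 3.14, 3.14, 3.14, 3.14, 3.14].

## Interface

Orientations are given as a unit quaternion [x, y, z, w].
In Python, from bench import move_ptp, movel, move_j, move_gripper, pause, inverse_kinematics, read_camera, camera_params, MotionError, sign_off, look_for, tip_of, read_time_s, read_qpos, read_joint_vel, read_effort, read_eef_pos, read_tcp_rot, read_ft_force, read_ft_torque, read_finger_gap, read_grasp_force gives the robot as it stands. Calls block until the motion is done:
- move_ptp(position, orientation): joint-space move of the TCP to a pose.
- movel(position, orientation=None, speed=0.15): straight line of the TCP; orientation=None keeps the orientation; speed is the mean speed in m/s.
- move_j(angles): joint-space move.
- move_gripper(opening, effort=None): finger opening in m; effort is the grip in N (None keeps the last); returns when the fingers have stopped.
- pause(seconds).
- inverse_kinematics(position, orientation): joint angles nearest the present ones, or None.
- read_camera(name): name is "side" or "top" or "wrist"; returns the picture (384x512x3 uint8, red, green, blue); there is no depth.
- camera_params(name): a dict with "K" (3x3 intrinsics, pixels), "camera_from_world" (4x4, takes a point from world to camera coordinates). Camera axes: x right, y down, z forward; pixel columns grow to the right and rows downward; lengths in m; the calibration is good to about 2 mm. A picture is of the moment at which its call begins: read the wrist's pose just before it. camera_params takes no time and is no camera call; for the wrist camera it gives the pose at the moment of the call.
A pose or a line that the arm cannot do raises MotionError and nothing moves.
- sign_off(): hands the job in; it is judged then, once.
Trained networks look in the newest picture that a camera, given by its name, has taken for a name from the list of things; names that differ only in an ending like _2 or _b are one class to them, and where a whole thing is asked for, a point or a joint stands for the part that bears it (a point fixed in the world has none). Each returns a list of dicts, best first, with "confidence" (0 to 1); they miss things now and then, are a little off and sometimes report something else, mostly with a low value. They report only what shows in the picture. A call takes as long as a camera call.
- look_for(camera, name): "at" ([column, row] in pixels, amid what is visible of it).
- tip_of(camera, name): "at" ([column, row] in pixels: a listed point, or the origin of a listed thing).
Readings, each from a call of its own:
- read_time_s(): time.
- read_qpos(): joint angles.
- read_joint_vel(): joint speeds.
- read_effort(): joint torques, N m.
- read_eef_pos(): TCP position.
- read_tcp_rot(): TCP orientation.
- read_ft_force(): force on the tool from outside, world axes, zero at the start.
- read_ft_torque(): the same for the moment, N m.
- read_finger_gap(): finger opening in m.
- read_grasp_force(): force on a finger pad.
Only numpy, scipy, OpenCV 4.12 (cv2) and the standard library are available. Lean on these libraries where they do the work, as an engineer would, in place of code of your own. Each camera call takes 0.05 s, during which the arm holds its last target. There are 200 camera calls.

## Task

The steel test block lies loose in the bench clamp. Take the adjuster blade from its stand, reach through the narrow slot in the clamp's top and push the star wheel round tooth by tooth, until you feel it stiffen because the jaw holds the block snugly against the stop: snug, never forced, and without handling the block, jaw or stop directly. Then put the adjuster back upright and fully home in its stand, and leave the slide box, bottle and dish alone.

Things in the scene. Friction and masses are not known exactly. Their poses are not given: they have to be found in the camera images.
- clamp: Grey painted bench clamp, bolted down. Origin: bench level, straight below the slot's middle. Bed plate 100 (x) by 180 (y, from -30 to +150) by 8 mm thick; on it a closed housing 90 (x) by 44 (y) mm centred on the origin, flat top 77 mm above the bench, with a slot 28 (x) by 12 mm (y) through its 4 mm top plate over the star wheel. No more than 40 N of the blade on any of it.
- slot (a point): Centre of the slot's mouth, level with the housing's top face (77 mm above the bench); axes as the clamp's. Pushing the wheel's teeth under the slot towards +x closes the jaw, 4 mm per tooth; towards -x opens it. From 1.5 to 4 teeth are needed.
- wheel_axis (a point): Centre of the steel star wheel, 41 mm above the bench (fixed point, axes as the clamp's; does not turn with the wheel). The axis lies along y. 12 square teeth 30 degrees apart, 5 mm thick, 9 mm wide, tips at radius 30, gap bottoms at radius 22 mm; gaps 6.5 mm wide at the bottom, 10.7 at the top. Where the teeth stand at the start is not known.
- wheel_top (a point): Fixed point above the wheel's axis at tooth-tip height (71 mm above the bench), 6 mm below the slot's mouth. Behaviour: the wheel is stiff and stays where left; it takes 4 to 7 N at the blade while the jaw runs free and climbs steeply once the jaw holds the block: 11 to 13 N is snug, over 20 N (a squeeze of 75 N) is forced and spoils the block.
- jaw: Dark steel jaw plate, 44 (x) by 8 (y) by 36 mm high, standing 10 to 46 mm above the bench on the +y side of the housing, on a screw driven by the star wheel; it slides along clamp y only. Its face lies 38 mm along y from this origin; the origin moves with the jaw and starts 0 to 4 mm along y from the clamp origin.
- stop: Dark steel stop bar, 60 (x) by 22 (y) by 36 mm high, bolted on the clamp's bed (does not move), 88 to 93 mm along clamp y from the slot. Origin: on the bed (8 mm above the bench), at the foot of the face that looks to the jaw; its axes are the clamp's.
- block: Bright steel test block 40 by 40 by 25 mm high, about 0.3 kg, lying loose on the clamp's bed between jaw and stop, a few mm of gap to each. Origin: centre of its underside.
- adjuster_grip (a point): Centre of the adjuster's black handle, 24 by 24 mm square and 55 mm tall, standing upright (its z up) with its axis through the blade; 59.5 mm above the blade's tip. Adjuster about 0.12 kg. x of this frame is the blade's thin direction.
- adjuster_tip (a point): Tip of the adjuster's steel blade: 4 mm thick (x) by 6 mm wide (y), 33 mm long below the handle's flat shoulder. z points up to the handle. With the tip 63 to 66 mm above the bench the blade is properly between two teeth.
- stand: Grey plastic stand block 70 by 70 by 42 mm high, fixed to the bench. Origin: centre of its underside. In its top a pocket 12 (stand x) by 14 mm (stand y), 36 mm deep; the adjuster's blade hangs in it and the handle's shoulder rests on the top, tip 9 mm above the bench when home.
- stand_hole0 (a point): Centre of the mouth of the stand's pocket, 42 mm above the bench; axes as the stand's.
- slide_box: Bystander: grey and white microscope-slide box 85 by 100 by 36 mm. Origin: centre of its underside.
- oil_bottle: Bystander: small amber bottle, 40 mm across, 75 mm tall. Origin: centre of its underside.
- petri_dish: Bystander: closed glass petri dish, 92 mm across, 18 mm high. Origin: centre of its underside.

How it is judged:
On the way, in this order (a step that is already met when the one before it is completed fails the run):
1. the blade is in the slot, down between the star wheel's teeth (z of adjuster_tip in the frame of clamp below 0.07 m and horizontal distance between adjuster_tip and slot below 0.02 m), for 0.1 s.
2. the jaw holds the block snugly against the stop, tightened with the blade in the slot (all of step 1 and contact force between jaw and block above 5 N and contact force between stop and block above 3 N), for 0.1 s.
At the end, for the whole second after the job is handed in: The jaw presses on the block with more than 5 N and the block on the stop with more than 3 N, and the adjuster stands home in its stand: tip within 8 mm and handle within 12 mm of the pocket's axis, tip below 12.5 mm (9 mm when home), within 0.08 rad of upright, let go (contact force between jaw and block above 5 N and contact force between stop and block above 3 N and horizontal distance between adjuster_tip and stand_hole0 below 0.008 m and height (world z) of adjuster_tip below 0.0125 m and angle between adjuster_grip's own z axis and vertical below 0.08 rad and horizontal distance between adjuster_grip and stand_hole0 below 0.012 m); the robot touches nothing.
It fails at once if the block is squeezed with more than 75 N (contact force between jaw and block above 75 N).
It fails at once if the adjuster bears on the clamp with more than 40 N (contact force between clamp and adjuster above 40 N).
It fails at once if the gripper pushes the clamp or jaw itself (over 5 N) (contact force between the fingers and clamp above 5 N).
It fails at once if the gripper or the adjuster touches the block or the stop (contact force between any of the fingers, adjuster and block above 2 N or contact force between any of the fingers, adjuster and stop above 2 N).
It fails at once if a bystander is moved by more than 20 mm (distance of any of slide_box, oil_bottle, petri_dish from where it was at the start of the episode above 0.02 m).
It also fails if it takes over 67 s, if anything falls off the work surface, if the arm or the gripper's body presses on something with over 40 N, if the wrist force passes 120 N, or if a joint passes its speed limit or range.

## Working session

There is one attempt and no reset: what is moved stays moved. The work goes in short steps, each a Python script; the robot and the scene stay as the last script left them, time stands still between calls to the robot, and variables do not carry over. Pictures are saved under pics/ and viewed, at most 10 in all, crops included, and the job is handed in when it is done.

```bash
ls; mkdir -p pics; python3 - <<'E'
from bench import *
import cv2,numpy as np
print(read_time_s(),read_eef_pos(),read_tcp_rot(),read_ft_force())
ims=[]
for c in ["side","top"]:
    im=read_camera(c); cv2.imwrite(f"pics/{c}0.png",im[:,:,::-1])
    p=camera_params(c); print(c,np.round(p["K"],1).tolist(),np.round(p["camera_from_world"],3).tolist())
    for n in ["clamp","slot","wheel_top","jaw","stop","block","adjuster_grip","adjuster_tip","stand","stand_hole0","slide_box","oil_bottle","petri_dish"]:
        print(n,[(np.round(d["at"],1).tolist(),round(d["confidence"],2)) for d in tip_of(c,n)[:2]])
print(read_time_s())
E
```

```text
pics
0.0 [ 0.21816893 -0.61133865  0.24885475] [ 9.85342996e-01  1.70579643e-01 -3.07927032e-04 -1.29241111e-03] [ 0.62053973 -0.01406032  0.56082359]
side [[399.1, 0.0, 259.5], [0.0, 399.1, 195.0], [0.0, 0.0, 1.0]] [[-0.942, -0.335, 0.021, 0.52], [-0.191, 0.482, -0.855, 0.15], [0.277, -0.809, -0.518, 0.845], [0.0, 0.0, 0.0, 1.0]]
clamp []
slot [([263.5, 197.3], 0.71), ([261.6, 224.1], 0.37)]
wheel_top [([264.7, 201.0], 0.95), ([295.5, 160.6], 0.35)]
jaw [([257.8, 224.9], 0.6)]
stop [([247.0, 243.0], 0.96), ([264.7, 198.7], 0.19)]
block [([263.9, 200.5], 0.74), ([252.8, 240.0], 0.54)]
adjuster_grip [([295.7, 155.2], 0.5)]
adjuster_tip [([294.8, 172.0], 0.76)]
stand [([295.8, 174.5], 0.8)]
stand_hole0 [([294.3, 163.9], 0.57)]
slide_box [([192.4, 193.7], 0.9)]
oil_bottle [([254.3, 156.3], 0.73)]
petri_dish [([297.8, 351.2], 0.8)]
top [[380.1, 0.0, 254.9], [0.0, 380.1, 190.3], [0.0, 0.0, 1.0]] [[0.02, -1.0, 0.008, 0.022], [-0.984, -0.021, -0.174, 0.565], [0.174, -0.004, -0.985, 0.891], [0.0, 0.0, 0.0, 1.0]]
clamp [([250.6, 207.2], 0.73)]
slot [([249.6, 201.8], 0.95), ([219.3, 209.2], 0.27)]
wheel_top [([247.2, 202.6], 0.89)]
jaw [([219.2, 206.9], 0.67), ([247.6, 205.0], 0.51)]
stop [([210.6, 207.1], 0.51)]
block [([218.7, 205.1], 0.83)]
adjuster_grip [([361.9, 209.2], 0.75), ([358.1, 214.4], 0.25)]
adjuster_tip []
stand [([356.9, 212.4], 0.59), ([364.1, 206.0], 0.32)]
stand_hole0 []
slide_box [([273.2, 130.1], 0.63), ([359.0, 209.0], 0.23)]
oil_bottle [([372.5, 151.5], 0.56)]
petri_dish [([122.4, 272.5], 0.84)]
1.4
```

```bash
python3 - <<'E'
import cv2,numpy as np
a=cv2.imread("pics/top0.png")[90:300,100:420]; b=cv2.imread("pics/side0.png")[120:300,160:360]
a=cv2.resize(a,None,fx=2.5,fy=2.5*1,interpolation=cv2.INTER_CUBIC);cv2.imwrite("pics/t1.png",a)
cv2.imwrite("pics/s1.png",cv2.resize(b,None,fx=3.3,fy=3.3,interpolation=cv2.INTER_CUBIC)[:600])
E
```

```text
(no output)
```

View pics/t1.png

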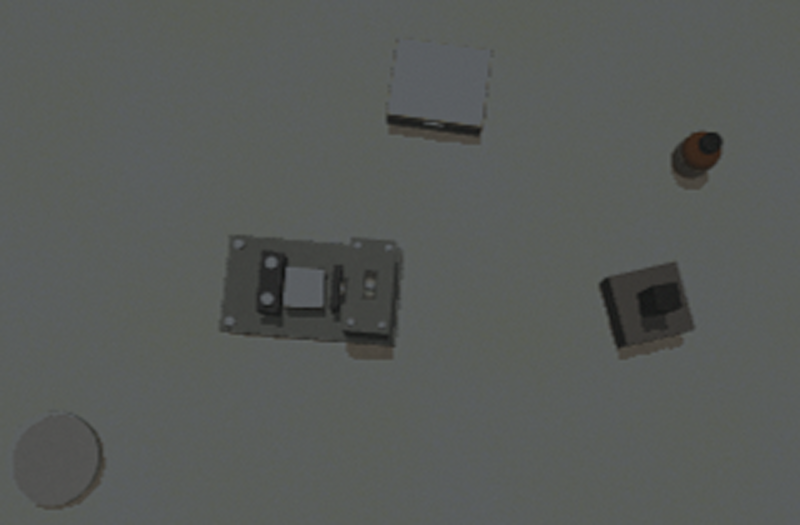

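View pics/s1.png

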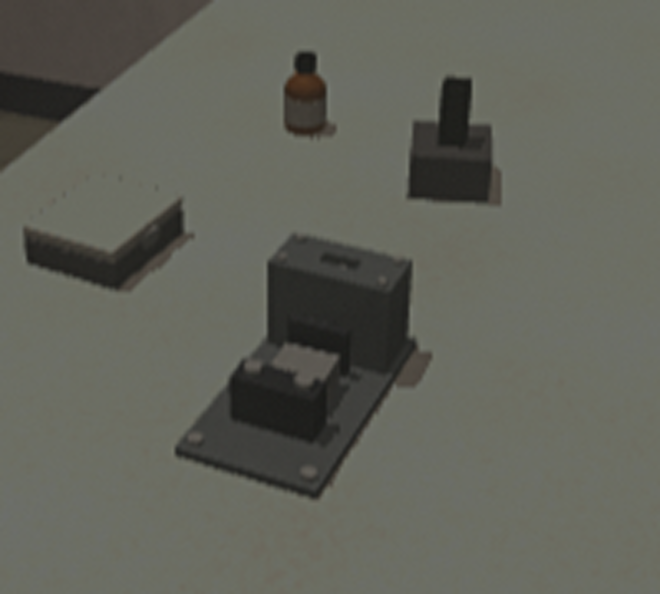

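The top view shows the clamp at about (247,203) with its +y to the left, so its axes lie close to the world's. The stand and black handle are at about (360,209), turned roughly 12°. In the side view the handle leans slightly in its pocket. Next I'll look from close by with the wrist camera.

```bash
cat > h.py <<'E'
from bench import *
import cv2,numpy as np
from scipy.spatial.transform import Rotation as R
def Q(psi): return (R.from_euler('z',psi)*R.from_euler('x',np.pi)).as_quat()
def onz(uv,z,P):
    T=np.array(P["camera_from_world"]);K=np.array(P["K"])
    r=T[:3,:3].T@np.linalg.solve(K,[uv[0],uv[1],1]);c=-T[:3,:3].T@T[:3,3]
    return c+r*(z-c[2])/r[2]
def px(p,P):
    v=np.array(P["K"])@(np.array(P["camera_from_world"])@np.r_[p,1])[:3];return v[:2]/v[2]
def look(fn):
    P=camera_params("wrist");im=read_camera("wrist");cv2.imwrite(f"pics/{fn}.png",im[:,:,::-1])
    import pickle;pickle.dump(P,open(f"pics/{fn}.pkl","wb"));return P,im
def find(n,cam="wrist"): return [(np.round(d["at"],1).tolist(),round(d["confidence"],2)) for d in tip_of(cam,n)[:2]]
E
python3 - <<'E'
from h import *
T=camera_params("top");S=camera_params("side")
print("slot",onz((249.6,201.8),.077,T),onz((263.5,197.3),.077,S))
print("wt",onz((247.2,202.6),.071,T),onz((264.7,201),.071,S))
print("grip",onz((361.9,209.2),.0685,T),onz((295.7,155.2),.0685,S))
print("stand",onz((358,213),.0,T),onz((295.8,174.5),.0,S),onz((294.3,163.9),.042,S))
W=camera_params("wrist");M=np.eye(4);M[:3,:3]=R.from_quat(read_tcp_rot()).as_matrix();M[:3,3]=read_eef_pos()
print(np.round(np.linalg.inv(np.array(W["camera_from_world"])@M),3).tolist(), W["K"][0])
print(np.round((np.array(W["camera_from_world"])@M),3).tolist())
s=onz((249.6,201.8),.077,T)
for psi in (0,np.pi/2,-np.pi/2,np.pi): print(psi,inverse_kinematics([s[0],s[1],.25],Q(psi)))
E
```

```text
slot [0.53089126 0.04598207 0.077     ] [0.52785658 0.04465193 0.077     ]
wt [0.52970107 0.0517598  0.071     ] [0.52306141 0.04962554 0.071     ]
grip [ 0.51991313 -0.22478753  0.0685    ] [ 0.5219051  -0.21711329  0.0685    ]
stand [ 0.51886713 -0.23421489  0.        ] [ 0.52048087 -0.2308041   0.        ] [ 0.52343438 -0.21437821  0.042     ]
[[0.0, -0.965, -0.263, 0.067], [1.0, -0.0, 0.0, -0.0], [-0.0, -0.263, 0.965, -0.122], [0.0, 0.0, 0.0, 1.0]] [324.66630845   0.         254.46089844]
[[0.0, 1.0, -0.0, 0.0], [-0.965, -0.0, -0.263, 0.032], [-0.263, 0.0, 0.965, 0.136], [0.0, 0.0, 0.0, 1.0]]
0 [ 0.41840815  0.22153513 -0.65104788  1.85296393  0.14879299  1.11575029
 -1.85733594]
1.5707963267948966 [ 0.46864112  0.23186646 -0.70966397  1.85092917  0.16720813  1.11897265
 -0.30120376]
-1.5707963267948966 [ 0.8620406   0.41585826 -1.23150939  1.83763719  0.42267833  1.19081612
  2.63575277]
3.141592653589793 [ 0.58769354  0.26302094 -0.85239296  1.84637577  0.21824407  1.12916318
  1.22896684]
```

```bash
python3 - <<'E'
from h import *
move_ptp([.529-.013,.047,.16],Q(0))
P,im=look("w1")
for n in ["slot","wheel_top","clamp","jaw","stop","block"]: print(n,find(n),look_for("wrist",n)[:1])
cv2.imwrite("pics/w1c.png",cv2.resize(im[60:330,80:440,::-1],None,fx=2.2,fy=2.2,interpolation=cv2.INTER_CUBIC))
move_ptp([.508,-.222,.22],Q(.25))
P,im=look("w2")
for n in ["adjuster_grip","stand","stand_hole0"]: print(n,find(n))
cv2.imwrite("pics/w2c.png",cv2.resize(im[60:330,80:440,::-1],None,fx=2.2,fy=2.2,interpolation=cv2.INTER_CUBIC))
print(read_time_s(),read_qpos())
E
```

```text
slot [([247.9, 193.8], 0.69)] [{'at': [212.5, 166.8], 'confidence': 0.81}]
wheel_top [([247.4, 172.3], 0.61), ([245.3, 193.1], 0.57)] [{'at': [212.3, 165.8], 'confidence': 0.97}]
clamp [([245.2, 173.9], 0.55)] [{'at': [212.6, 168.6], 'confidence': 0.6}]
jaw [([247.2, 174.9], 0.89)] [{'at': [205.9, 179.2], 'confidence': 0.68}]
stop [([145.2, 167.1], 0.93)] [{'at': [117.4, 171.4], 'confidence': 0.93}]
block [([170.0, 173.1], 0.92)] [{'at': [165.9, 173.7], 'confidence': 0.9}]
adjuster_grip [([269.2, 173.5], 0.63)]
stand [([266.3, 162.4], 0.72)]
stand_hole0 [([264.9, 168.6], 0.8)]
5.9 [ 0.82692048  0.28641997 -0.56928238  1.83789244  0.17398076  1.06754991
 -1.12529928]
```

View pics/w1c.png

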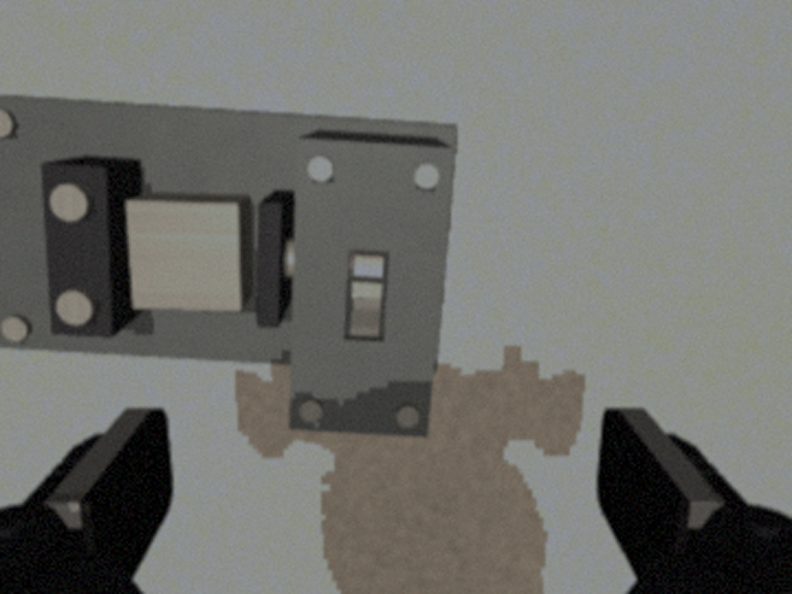

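View pics/w2c.png

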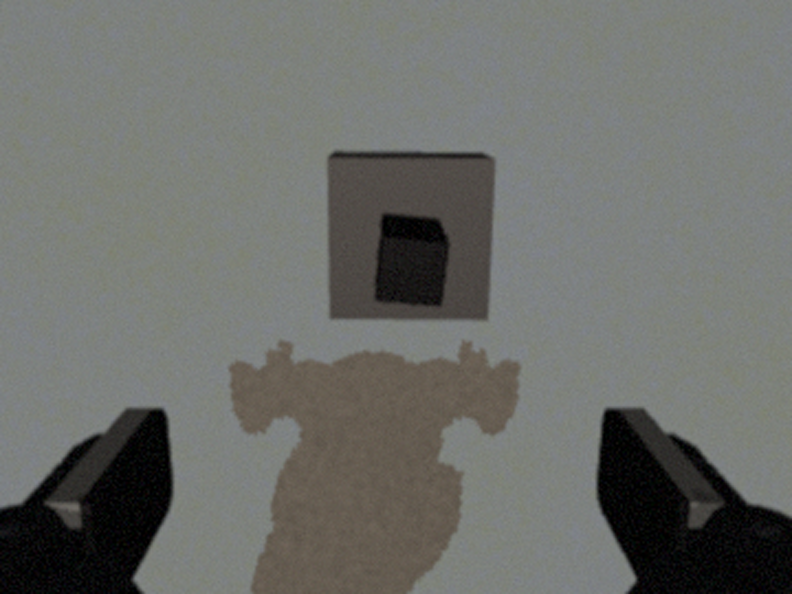

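The first picture shows the clamp turned about 3°, with its slot corners near crop (353,252), (388,253), (382,340) and (346,338). Bright teeth are visible inside the slot. The second shows the stand square to the view, corners (330,157) to (488,319). The handle's top face runs from (380,235) to (441,305), turned about 5° clockwise from the stand.

```bash
python3 - <<'E'
from h import *
import pickle
f=lambda L:[(80+u/2.2,60+v/2.2) for u,v in L]
P1=pickle.load(open("pics/w1.pkl","rb"));P2=pickle.load(open("pics/w2.pkl","rb"))
def show(n,L,z,P):
    c=np.array([onz(p,z,P)[:2] for p in f(L)]);m=c.mean(0)
    e=[c[i]-c[(i+1)%4] for i in range(4)]  # corners order TL TR BR BL ; TL-TR = +y
    a=[np.arctan2(-e[0][0],e[0][1]),np.arctan2(e[1][1],e[1][0]),np.arctan2(e[2][0],-e[2][1]),np.arctan2(-e[3][1],-e[3][0])]
    print(n,np.round(m,4),"len",np.round([np.hypot(*x)*1e3 for x in e],1),"yaw",np.round(a,3),np.mean(a))
show("housing",[(300,138),(451,147),(428,437),(290,428)],.077,P1)
show("slot",[(352,252),(389,253),(383,340),(346,338)],.077,P1)
show("stand",[(330,157),(495,157),(488,319),(331,319)],.042,P2)
show("handle",[(379,235),(447,241),(442,305),(376,302)],.097,P2)
a=cv2.imread("pics/w1.png")[165:225,220:270];b=cv2.imread("pics/w2.png")[125:210,225:310]
a=cv2.resize(a,(500,600),interpolation=cv2.INTER_CUBIC);
cv2.imwrite("pics/z1.png",cv2.convertScaleAbs(a,alpha=1.5))
E
```

```text
housing [0.5278 0.051 ] len [42.6 89.6 43.4 89. ] yaw [-0.06  -0.058 -0.073 -0.068] -0.06490268840250692
slot [0.5275 0.0509] len [10.8 26.9 11.2 26.6] yaw [-0.03  -0.068 -0.059 -0.082] -0.059528375473764585
stand [ 0.5212 -0.2283] len [68.2 69.9 68.9 70. ] yaw [0.252 0.249 0.252 0.238] 0.24784144070129274
handle [ 0.52   -0.2266] len [23.8 23.2 23.6 24.2] yaw [0.163 0.198 0.205 0.206] 0.19302717523232654
```

View pics/z1.png

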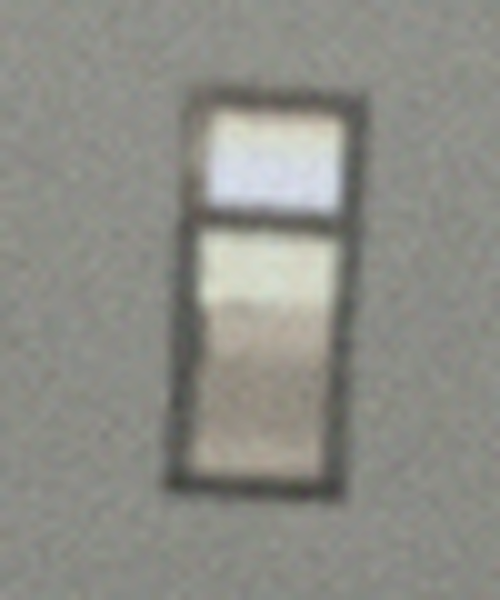

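```bash
python3 - <<'E'
from h import *
import pickle
P=pickle.load(open("pics/w1.pkl","rb"))
C=np.r_[.5277,.051];c,s=np.cos(-.063),np.sin(-.063)
def zy(x,z):
    p=px([C[0]+c*x,C[1]+s*x,z],P);return (p[1]-165)*10
print("slot top edges",[round(zy(x,.077)) for x in(.014,-.014)],"underside",[round(zy(x,.073)) for x in(.014,-.014)])
for ph in np.arange(-15,15,2.5):
    o=[]
    for k in(30,0,-30):
        a=np.radians(ph+k)
        g=lambda r,t:(r*np.sin(a)+t*np.cos(a),.041+r*np.cos(a)-t*np.sin(a))
        o.append([round(zy(*g(r,t))) for r,t in((.022,.0025),(.03,.0025),(.03,-.0025),(.022,-.0025))])
    print(ph,o)
im=cv2.imread("pics/w1.png").astype(int)
for v in range(172,218): 
    u=int(round(247.5-(v-174)*.045)); print(v*10-1650+5,im[v,u-3:u+4].mean(0).round().astype(int),end="; ")
E
```

```text
slot top edges [86, 498] underside [74, 479]
-15.0 [[125, 119, 193, 197], [288, 347, 409, 349], [412, 512, 542, 444]]
-12.5 [[111, 100, 174, 183], [275, 329, 394, 338], [404, 502, 535, 439]]
-10.0 [[98, 80, 154, 169], [262, 311, 377, 327], [396, 491, 528, 433]]
-7.5 [[85, 62, 135, 155], [249, 293, 361, 315], [387, 480, 519, 427]]
-5.0 [[71, 43, 115, 141], [236, 274, 343, 303], [378, 468, 510, 421]]
-2.5 [[59, 25, 96, 128], [222, 255, 326, 290], [368, 455, 500, 414]]
0.0 [[46, 7, 77, 114], [208, 236, 308, 278], [358, 441, 489, 406]]
2.5 [[34, -11, 58, 100], [194, 217, 289, 265], [347, 427, 477, 398]]
5.0 [[22, -28, 39, 87], [180, 197, 271, 251], [336, 412, 465, 389]]
7.5 [[10, -44, 21, 74], [167, 178, 252, 238], [325, 397, 452, 380]]
10.0 [[-1, -60, 3, 61], [153, 158, 232, 224], [313, 380, 438, 370]]
12.5 [[-12, -76, -14, 48], [139, 138, 213, 211], [301, 364, 424, 360]]
75 [90 95 94]; 85 [82 87 88]; 95 [65 69 70]; 105 [64 68 71]; 115 [ 93 100 105]; 125 [119 129 131]; 135 [132 143 142]; 145 [138 144 141]; 155 [143 144 139]; 165 [150 145 141]; 175 [151 144 141]; 185 [151 143 140]; 195 [149 142 137]; 205 [122 117 115]; 215 [80 79 81]; 225 [64 69 70]; 235 [ 96 104 103]; 245 [124 133 131]; 255 [133 143 141]; 265 [132 142 140]; 275 [133 143 140]; 285 [133 143 141]; 295 [129 140 138]; 305 [116 125 126]; 315 [108 117 119]; 325 [106 115 118]; 335 [104 112 119]; 345 [101 110 114]; 355 [ 96 104 108]; 365 [ 91  98 101]; 375 [87 95 98]; 385 [87 94 98]; 395 [86 94 98]; 405 [86 93 97]; 415 [87 94 98]; 425 [86 93 98]; 435 [ 90  97 102]; 445 [ 95 104 107]; 455 [ 99 107 111]; 465 [ 95 104 108]; 475 [77 83 87]; 485 [52 57 57]; 495 [55 58 58]; 505 [78 83 83]; 515 [88 93 92]; 525 [89 94 93];
```

In the slot, one tooth stands almost exactly at top dead centre: its tip spans zoom rows 238–303, its dark +x flank 207–235, and the next flank runs to 440. All five edges match phi≈0°. So the blade should go in at about x = −6.5 mm in the clamp frame. Next I'll grasp the adjuster and look at the empty pocket.

```bash
python3 - <<'E'
from h import *
psi=np.pi/2+.193; q=Q(psi)
h=np.array([.520,-.2266])
move_gripper(.05,80)
move_ptp([*h,.15],q)
movel([*h,.067],q,speed=.12)
move_gripper(.0,80)
print(read_finger_gap(),read_grasp_force(),read_time_s(),read_ft_force())
movel([*h,.145],q,speed=.12)
print(read_ft_force(),read_finger_gap())
t=np.array([np.cos(psi),np.sin(psi)])
move_ptp([*(np.array([.5212,-.2283])-.03*t),.17],q)
P,im=look("w3")
print(find("stand_hole0"),find("adjuster_grip"),find("adjuster_tip"))
print(px([.5212,-.2283,.042],P),read_time_s(),read_qpos(),read_eef_pos())
cv2.imwrite("pics/w3c.png",cv2.resize(im[:,120:400,::-1],None,fx=1.55,fy=1.55,interpolation=cv2.INTER_CUBIC))
E
```

```text
0.023230348544890388 78.56582880020142 8.7667 [-0.87063716  0.07987459  4.47138475]
[ 0.39560347  0.31155994 -1.1558266 ] 0.022944774266618527
[] [([255.8, 267.6], 0.63)] [([255.8, 221.4], 0.88)]
[254.28871204 152.53616826] 10.05 [ 1.00794455  0.46458225 -0.77075341  1.79694539  0.37082867  1.0334461
  0.2898482 ] [ 0.52616791 -0.25652399  0.16881593]
```

View pics/w3c.png

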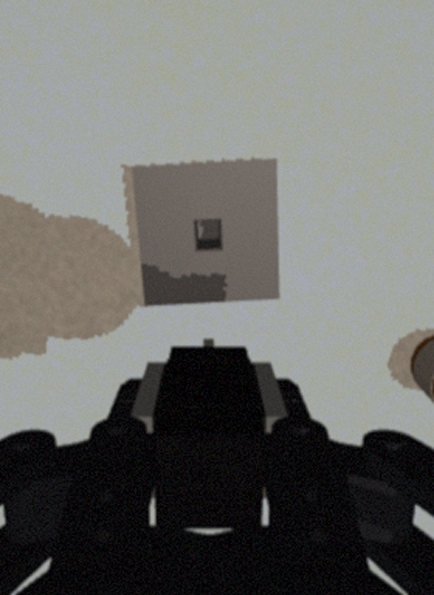

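The pocket is at about (254,151) in the full picture and is longer along the image's vertical. That makes stand x lie along yaw 0.248, and the blade's thin side lies along the closing axis, as wanted. The blade tip shows at about (255,219), just ahead of the handle.

```bash
python3 - <<'E'
from h import *
import pickle
P=pickle.load(open("pics/w3.pkl","rb"))
print("pocket",onz((120+208/1.55,234/1.55),.042,P))
c=np.array([.52616791,-.25652399,.16881593]);M=R.from_quat(read_tcp_rot()).as_matrix();print(read_tcp_rot(),Q(np.pi/2+.193))
for x in(-.002,0,.002):
  for e in (-.003,.003): print(x,e,px(c+M@[x+e,0,.0575],P), px(c+M@[x+e,.002,.0575],P))
im=cv2.imread("pics/w3.png").astype(int)
print(im[214:226,248:262].mean(2).round().astype(int))
E
```

```text
pocket [ 0.52090117 -0.22712532  0.042     ]
[ 6.35263217e-01  7.72294674e-01 -5.19359720e-05 -1.25638161e-03] [6.35687009e-01 7.71946907e-01 4.72681154e-17 3.89246030e-17]
-0.002 -0.003 [253.60676518 224.99654923] [256.97618212 224.97551879]
-0.002 0.003 [253.54446038 215.41828147] [256.94211279 215.39724623]
0 -0.003 [253.58611229 221.82153054] [256.96488877 221.80049819]
0 0.003 [253.52345942 212.18975299] [256.9306291  212.16871677]
0.002 -0.003 [253.56534434 218.62882403] [256.9535325  218.60779008]
0.002 0.003 [253.50234048 208.94308703] [256.91908091 208.92205014]
[[169 165 166 163 167 166 167 164 169 169 165 168 167 171]
 [164 164 165 162 165 164 164 165 169 167 170 168 167 166]
 [164 166 165 168 163 165 165 167 165 165 167 166 168 167]
 [164 166 167 162 158 157 157 158 158 162 164 165 169 167]
 [168 165 161 137 122 121 120 117 118 129 159 166 168 166]
 [166 165 158 109  76  75  76  71  73  98 150 165 169 167]
 [166 168 153 100  58  53  48  55  51  88 139 162 168 169]
 [166 166 151  99  65  56  50  56  53  82 137 160 168 167]
 [157 155 141  96  58  48  48  51  52  78 127 152 157 155]
 [106 108  96  60  31  30  30  34  36  57  90 107 107 109]
 [ 34  37  34  20  12  10  14  11   1  25  39  48  43  45]
 [ 12   2  11  10   2  13   8   1  12   0   9  18   5  16]]
```

```bash
python3 - <<'E'
from h import *
import pickle
P=pickle.load(open("pics/w3.pkl","rb"));c=np.array([.52616791,-.25652399,.16881593]);M=R.from_quat(read_tcp_rot()).as_matrix()
for o in(-.004,-.002,0): print(o,"shoulder far",px(c+M@[o+.012,0,.024],P)[1],"top far",px(c+M@[o+.012,0,-.031],P)[1],"top near",px(c+M@[o-.012,0,-.031],P)[1],"tip far",px(c+M@[o+.003,0,.0568],P)[1])
im=cv2.imread("pics/w3.png").astype(int)
print([(v,int(im[v,250:260].mean())) for v in range(220,345,2)])
y=-.063;psi=np.pi/2+y;n=np.array([np.cos(psi),np.sin(psi)]);s=np.array([.5277,.051])
move_ptp([*(s-.03*n),.175],Q(psi))
print(read_eef_pos(),read_tcp_rot(),Q(psi),read_ft_force())
P,im=look("w4");print(find("slot"),find("wheel_top"),px([*s,.077],P),read_time_s())
cv2.imwrite("pics/w4c.png",cv2.resize(im[110:235,190:330,::-1],None,fx=4.5,fy=4.5,interpolation=cv2.INTER_CUBIC))
E
```

```text
-0.004 shoulder far 224.2385817278666 top far 284.61347051813794 top near 347.501793328071 tip far 219.0272747771357
-0.002 shoulder far 220.33522723350316 top far 279.0211072585598 top near 342.54130970491457 tip far 215.8064757419682
0 shoulder far 216.40513981038092 top far 273.37071090203415 top near 337.5323673274009 tip far 212.56756922610558
[(220, 90), (222, 85), (224, 21), (226, 6), (228, 7), (230, 5), (232, 8), (234, 6), (236, 4), (238, 4), (240, 6), (242, 4), (244, 4), (246, 4), (248, 6), (250, 3), (252, 4), (254, 7), (256, 6), (258, 5), (260, 7), (262, 9), (264, 5), (266, 7), (268, 5), (270, 5), (272, 6), (274, 6), (276, 3), (278, 4), (280, 9), (282, 11), (284, 10), (286, 12), (288, 13), (290, 9), (292, 8), (294, 12), (296, 9), (298, 7), (300, 11), (302, 7), (304, 12), (306, 10), (308, 11), (310, 8), (312, 11), (314, 9), (316, 10), (318, 7), (320, 10), (322, 7), (324, 12), (326, 9), (328, 8), (330, 9), (332, 14), (334, 7), (336, 8), (338, 10), (340, 52), (342, 149), (344, 91)]
[0.52601951 0.0193817  0.1747759 ] [ 7.29545955e-01  6.83931516e-01 -4.75213727e-04  3.94223621e-04] [7.29026177e-01 6.84485817e-01 4.19126682e-17 4.46399787e-17] [ 0.56398708 -1.06791467 -0.96740342]
[([252.6, 159.9], 0.91)] [([251.8, 155.7], 0.56)] [253.97666668 160.29933705] 11.2833
```

View pics/w4c.png

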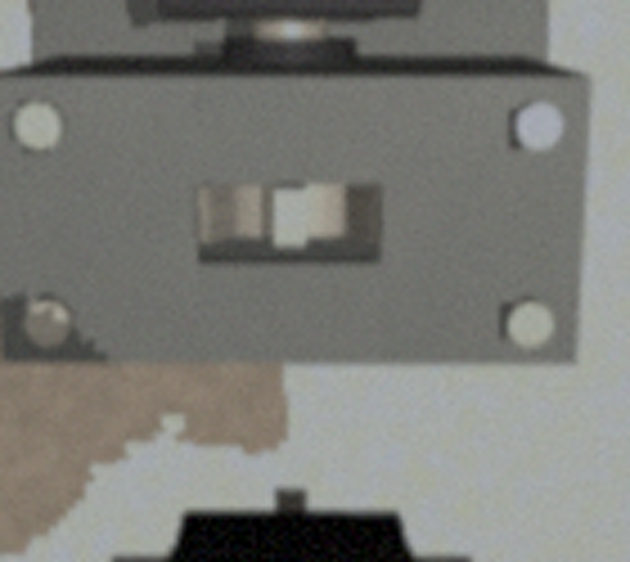

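The slot spans crop (197–382, 183–262) and its centre falls within 0.5 mm of my estimate. The tooth is centred in it. The blade tip shows at crop (291,489), which suggests the adjuster sits about 3.6 mm off in tool −x; I'll check that against the visible finger pads.

```bash
python3 - <<'E'
from h import *
import pickle
P=pickle.load(open("pics/w4.pkl","rb"));c=np.array(read_eef_pos());M=R.from_quat(read_tcp_rot()).as_matrix()
print("slot cam",onz((254.3,159.4),.077,P))
for z in(.0,.010,.019): print("pad far z",z,[px(c+M@[.011,y,z],P).round(1) for y in(-.018,-.012,.012,.018)])
# tip solved along camera rows: far edge centre
T=np.linalg.inv(np.array(P["camera_from_world"]));r=T[:3,:3]@np.linalg.solve(P["K"],[254.7,218.4,1])
k=M.T@r;o=M.T@(T[:3,3]-c);print("tip far edge in tool",o+k*(.0568-o[2])/k[2])
im=cv2.imread("pics/w4.png")
cv2.imwrite("pics/w4d.png",cv2.convertScaleAbs(cv2.resize(im[205:365,190:320],None,fx=3.7,fy=3.7,interpolation=cv2.INTER_CUBIC),alpha=4))
E
```

```text
slot cam [0.5279602 0.0516021 0.077    ]
pad far z 0.0 [array([211.4, 249.9]), array([226. , 249.9]), array([284.6, 250. ]), array([299.2, 250.1])]
pad far z 0.01 [array([214.3, 240.2]), array([227.9, 240.2]), array([282.5, 240.3]), array([296.2, 240.4])]
pad far z 0.019 [array([216.6, 232.6]), array([229.4, 232.6]), array([280.9, 232.7]), array([293.8, 232.7])]
tip far edge in tool [ 0.00476758 -0.00016147  0.0568    ]
```

View pics/w4d.png

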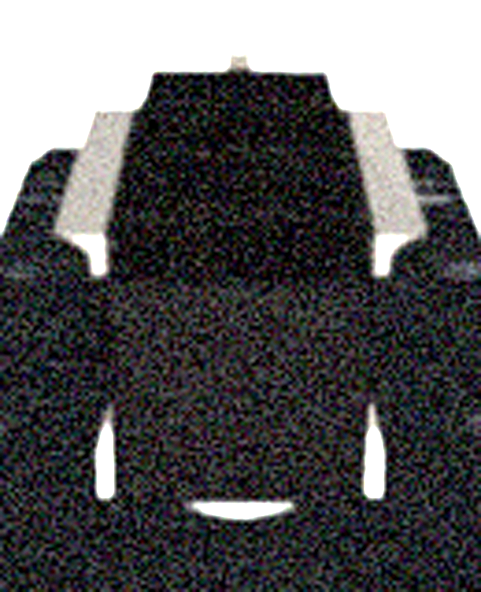

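```bash
python3 - <<'E'
from h import *
c0=np.array(read_eef_pos());pause(.4);c=np.array(read_eef_pos());M=R.from_quat(read_tcp_rot()).as_matrix();print(c0,c,R.from_matrix(M).as_quat())
P,im=look("w5")
g=im.astype(int).mean(2)
v0=g[150:205,253:256].mean(1)
print("blade col",[(v,int(g[v,253:256].mean())) for v in range(208,232)])
print("pad col L",[(v,int(g[v,217:221].mean())) for v in range(225,245)])
print("row",[(u,int(g[220:222,u].mean())) for u in range(246,264)])
print("slot col",[(v,int(g[v,272:274].mean())) for v in range(140,180)])
for o in(-.002,0,.002): print(o,"tip far",px(c+M@[o+.003,0,.0575],P),"shoulder far",px(c+M@[o+.012,0,.0245],P),"pad",px(c+M@[.011,-.016,.019],P))
E
```

```text
[0.52623107 0.01873471 0.17476079] [0.52583938 0.02090803 0.17499742] [ 7.29125362e-01  6.84380162e-01  1.56773806e-05 -2.26488483e-05]
blade col [(208, 165), (209, 167), (210, 166), (211, 166), (212, 166), (213, 166), (214, 165), (215, 167), (216, 165), (217, 160), (218, 119), (219, 72), (220, 55), (221, 55), (222, 50), (223, 34), (224, 14), (225, 5), (226, 5), (227, 2), (228, 10), (229, 6), (230, 10), (231, 6)]
pad col L [(225, 165), (226, 165), (227, 164), (228, 164), (229, 163), (230, 163), (231, 165), (232, 157), (233, 124), (234, 80), (235, 51), (236, 46), (237, 49), (238, 50), (239, 50), (240, 50), (241, 49), (242, 48), (243, 49), (244, 48)]
row [(246, 165), (247, 164), (248, 169), (249, 166), (250, 155), (251, 103), (252, 61), (253, 55), (254, 55), (255, 56), (256, 54), (257, 82), (258, 137), (259, 160), (260, 166), (261, 166), (262, 164), (263, 166)]
slot col [(140, 117), (141, 114), (142, 113), (143, 114), (144, 115), (145, 116), (146, 116), (147, 115), (148, 116), (149, 116), (150, 116), (151, 113), (152, 110), (153, 96), (154, 80), (155, 80), (156, 75), (157, 78), (158, 77), (159, 81), (160, 83), (161, 81), (162, 77), (163, 77), (164, 79), (165, 78), (166, 70), (167, 70), (168, 68), (169, 60), (170, 73), (171, 101), (172, 110), (173, 112), (174, 111), (175, 112), (176, 112), (177, 112), (178, 112), (179, 111)]
-0.002 tip far [254.5348347  223.18262736] shoulder far [254.58183999 229.19969376] pad [220.22470958 231.47830253]
0 tip far [254.53510135 219.96887443] shoulder far [254.58232363 225.30249261] pad [220.22470958 231.47830253]
0.002 tip far [254.53536948 216.73728095] shoulder far [254.58281055 221.37890327] pad [220.22470958 231.47830253]
```

```bash
cat >> h.py <<'E'
YAW=-.063;EX=np.array([np.cos(YAW),np.sin(YAW)]);EY=np.array([-EX[1],EX[0]]);QC=Q(np.pi/2+YAW)
S=np.array([.5277,.0511]); TZ=.058; YO=-.0011
def tgt(X,Z,Y=0): return [*(S+EX*X+EY*(Y+YO)),Z+TZ]   # tip pose in slot frame, Z above bench
def state():
    p=np.array(read_eef_pos());d=p[:2]-S;f=np.array(read_ft_force())
    return np.r_[d@EX*1e3,(d@EY-YO)*1e3,(p[2]-TZ)*1e3],np.r_[f[:2]@EX,f[:2]@EY,f[2]]
E
python3 - <<'E'
from h import *
import pickle
P=pickle.load(open("pics/w5.pkl","rb"));g=cv2.imread("pics/w5.png").astype(int).mean(2)
print([(u,int(g[155:168,u].mean())) for u in list(range(228,240))+list(range(268,282))])
print("slot y",onz((254.3,153.),.077,P),onz((254.3,170.8),.077,P))
movel(tgt(-.0065,.085),QC,speed=.1);pause(.4)
print(state(),read_time_s())
E
```

```text
[(228, 111), (229, 112), (230, 111), (231, 112), (232, 112), (233, 108), (234, 100), (235, 115), (236, 117), (237, 102), (238, 98), (239, 98), (268, 74), (269, 73), (270, 73), (271, 73), (272, 76), (273, 79), (274, 83), (275, 104), (276, 113), (277, 113), (278, 114), (279, 114), (280, 113), (281, 113)]
slot y [0.52802903 0.05761707 0.077     ] [0.52725107 0.04536329 0.077     ]
(array([-6.20543698, -0.34089862, 85.265932  ]), array([-0.02544512,  0.03280222, -1.45304635])) 12.7167
```

```bash
sed -i 's/.5277,.0511/.5277,.0514/' h.py; python3 - <<'E'
from h import *
f0=state()[1]
for z in (.0785,.074,.0705,.0675,.0645):
    movel(tgt(-.0065,z),QC,speed=.05);pause(.12)
    p,f=state();f-=f0;print(p.round(2),f.round(2),round(read_time_s(),2))
    if abs(f).max()>5: print("contact");movel(tgt(-.0065,.085),QC);break
E
```

```text
[-6.600e+00  5.000e-02  7.835e+01] [ 0.84  0.13 -0.52] 13.12
[-6.510e+00  4.000e-02  7.395e+01] [-0.24 -0.61  0.31] 13.48
[-6.520e+00  1.000e-02  7.047e+01] [-0.07  1.14 -1.13] 13.85
[-6.530e+00  3.000e-02  6.746e+01] [0.81 0.31 0.72] 14.22
[-6.510e+00  3.000e-02  6.445e+01] [0.29 0.05 0.4 ] 14.58
```

The blade went in freely. First stroke is one tooth, which is safe because at least 1.5 are needed.

```bash
cat >> h.py <<'E'
def force(f0,n=4):
    a=[]
    for _ in range(n): pause(.02);a.append(state()[1])
    return np.mean(a,0)-f0
def push(x0,x1,step,z=.0645,stop=11.5,fine=8.,fstep=.0003,f0=None):
    x=x0;log=[];fx=0
    while x<x1-1e-6:
        x=min(x1,x+(fstep if fx>fine else step)); movel(tgt(x,z),QC,speed=.02)
        f=force(f0);fx=-f[0];log.append((round(x*1e3,1),round(fx,1),round(f[2],1)))
        if fx>=stop or abs(f[2])>15 or abs(f[1])>15: break
    print(log,state()[0].round(2),round(read_time_s(),2));return x,fx
E
python3 - <<'E'
from h import *
f0=force(0,6);print(f0)
push(-.0065,.0085,.0015,stop=10,fine=9,f0=f0)
E
```

```text
[ 0.01548086 -0.42618162 -1.23328231]
[(-5.0, np.float64(-0.2), np.float64(-0.5)), (-3.5, np.float64(1.3), np.float64(0.5)), (-2.0, np.float64(4.5), np.float64(3.3)), (-0.5, np.float64(4.6), np.float64(1.9)), (1.0, np.float64(4.5), np.float64(0.6)), (2.5, np.float64(4.6), np.float64(-0.6)), (4.0, np.float64(4.8), np.float64(-1.5)), (5.5, np.float64(5.1), np.float64(-1.6)), (7.0, np.float64(5.4), np.float64(-1.4)), (8.5, np.float64(5.0), np.float64(-0.8))] [ 8.03 -0.18 64.17] 17.85
```

```bash
cat >> h.py <<'E'
def back(xe,xn=-.0068,z=.0645):
    movel(tgt(xe-.0012,z),QC,speed=.04);movel(tgt(xe-.0012,.0755),QC,speed=.08)
    movel(tgt(xn,.0755),QC,speed=.08);pause(.15);f0=force(0,4)
    for zz in(.070,z):
        movel(tgt(xn,zz),QC,speed=.05);f=force(f0,3)
        if abs(f).max()>5: print("contact",zz,f);movel(tgt(xn,.0755),QC);return None
    f0=force(0,6);print("in",f0.round(2),round(read_time_s(),2));return f0
E
python3 - <<'E'
from h import *
f0=back(.0085)
if f0 is not None:
    movel(tgt(-.005,.0645),QC,speed=.04)
    x,f=push(-.005,-.0005,.0015,f0=f0)
    if f<9: push(x,.009,.0007,stop=11,fine=7.2,f0=f0)
E
```

```text
in [ 0.2   0.3  -1.79] 19.64
[(-3.5, np.float64(4.2), np.float64(3.6)), (-2.0, np.float64(5.2), np.float64(2.8)), (-0.5, np.float64(5.2), np.float64(1.8))] [-7.600e-01 -2.000e-02  6.427e+01] 20.84
[(0.2, np.float64(4.7), np.float64(1.2)), (0.9, np.float64(4.8), np.float64(0.3)), (1.6, np.float64(4.7), np.float64(-0.4)), (2.3, np.float64(5.7), np.float64(-1.0)), (3.0, np.float64(5.3), np.float64(-1.4)), (3.7, np.float64(5.5), np.float64(-1.2)), (4.4, np.float64(5.4), np.float64(-1.5)), (5.1, np.float64(5.0), np.float64(-1.2)), (5.8, np.float64(5.3), np.float64(-0.7)), (6.5, np.float64(5.5), np.float64(-0.6)), (7.2, np.float64(5.0), np.float64(-1.0)), (7.9, np.float64(4.8), np.float64(-0.7)), (8.6, np.float64(5.6), np.float64(0.0)), (9.0, np.float64(5.7), np.float64(-0.0))] [ 8.67 -0.22 64.38] 25.27
```

```bash
python3 - <<'E'
from h import *
f0=back(.009)
if f0 is not None:
    movel(tgt(-.0045,.0645),QC,speed=.04)
    push(-.0045,.009,.0007,stop=11,fine=7,f0=f0)
E
```

```text
in [-0.23 -0.42 -1.44] 27.07
[(-3.8, np.float64(4.0), np.float64(2.9)), (-3.1, np.float64(4.6), np.float64(3.6)), (-2.4, np.float64(4.7), np.float64(3.0)), (-1.7, np.float64(4.9), np.float64(3.6)), (-1.0, np.float64(4.6), np.float64(3.5)), (-0.3, np.float64(4.3), np.float64(3.2)), (0.4, np.float64(4.5), np.float64(2.3)), (1.1, np.float64(5.0), np.float64(2.0)), (1.8, np.float64(4.4), np.float64(1.5)), (2.5, np.float64(4.6), np.float64(1.8)), (3.2, np.float64(5.0), np.float64(1.0)), (3.9, np.float64(5.2), np.float64(1.2)), (4.6, np.float64(4.8), np.float64(0.5)), (5.3, np.float64(4.7), np.float64(0.4)), (6.0, np.float64(5.3), np.float64(0.8)), (6.7, np.float64(6.3), np.float64(1.8)), (7.4, np.float64(7.3), np.float64(2.3)), (7.7, np.float64(7.6), np.float64(2.9)), (8.0, np.float64(7.6), np.float64(2.9)), (8.3, np.float64(8.4), np.float64(3.8)), (8.6, np.float64(8.1), np.float64(4.4)), (8.9, np.float64(8.9), np.float64(4.3)), (9.0, np.float64(9.3), np.float64(4.7))] [5.530e+00 6.000e-02 6.346e+01] 34.61
```

```bash
python3 - <<'E'
from h import *
f0=np.array([-.23,-.42,-1.44])
f=force(f0,6);print(f,state()[0])
x,fx=push(.009,.0135,.0004,stop=11.6,fine=10.5,fstep=.0003,f0=f0)
print(force(f0,8),state()[0])
E
```

```text
[-9.05088999  0.7258488   4.70904698] [5.52110758e+00 2.70732570e-02 6.34469464e+01]
[(9.4, np.float64(9.6), np.float64(4.7)), (9.8, np.float64(9.9), np.float64(5.8)), (10.2, np.float64(10.9), np.float64(5.7)), (10.5, np.float64(11.1), np.float64(6.3)), (10.8, np.float64(11.4), np.float64(6.8)), (11.1, np.float64(11.9), np.float64(6.9))] [ 6.07  0.1  63.28] 36.61
[-11.93518137   0.44045993   7.02880843] [ 6.09822172  0.06787877 63.29759839]
```

Snug at about 12 N. I'll unload the blade, lift it out, and look at the pocket and blade before putting it home.

```bash
python3 - <<'E'
from h import *
movel(tgt(.0045,.0645),QC,speed=.03);pause(.1);print(state())
movel(tgt(.0045,.078),QC,speed=.06);movel(tgt(.0045,.115),QC,speed=.15);print(state(),read_finger_gap())
psi=np.pi/2+.248;n=np.array([np.cos(psi),np.sin(psi)]);h=np.array([.521,-.2277])
move_ptp([*(h-.03*n),.17],Q(psi));pause(.4)
c=np.array(read_eef_pos());M=R.from_quat(read_tcp_rot()).as_matrix();P,im=look("w6")
g=im.astype(int).mean(2)
print(c,"tip pred",[px(c+M@[o+.003,0,.058],P).round(1) for o in(0,.0011)])
print("blade col",[(v,int(g[v,253:256].mean())) for v in range(210,230)])
print("row",[(u,int(g[220:222,u].mean())) for u in range(244,266)])
e=px([*h,.042],P);print("pocket pred",e,read_time_s())
u,v=e.round().astype(int)
print("pr",[(a,int(g[v-3:v+3,a].mean())) for a in range(u-18,u+19)]);print("pc",[(a,int(g[a,u-3:u+3].mean())) for a in range(v-20,v+21)])
cv2.imwrite("pics/w6c.png",cv2.resize(im[100:260,170:340,::-1],None,fx=3.7,fy=3.7,interpolation=cv2.INTER_CUBIC))
E
```

```text
(array([ 4.77398657, -0.08987808, 64.39841945]), array([-3.36282085,  0.64830927, -1.81666411]))
(array([ 5.10659484e+00, -3.10913157e-02,  1.15485159e+02]), array([-0.95251012,  0.03963078, -1.8457782 ])) 0.023354401732450205
[ 0.52863903 -0.25608309  0.17014317] tip pred [array([254.4, 219.6]), array([254.4, 217.9])]
blade col [(210, 166), (211, 165), (212, 166), (213, 166), (214, 164), (215, 166), (216, 168), (217, 161), (218, 120), (219, 73), (220, 53), (221, 56), (222, 51), (223, 32), (224, 11), (225, 4), (226, 4), (227, 7), (228, 1), (229, 6)]
row [(244, 168), (245, 167), (246, 167), (247, 167), (248, 168), (249, 167), (250, 155), (251, 104), (252, 61), (253, 53), (254, 57), (255, 55), (256, 52), (257, 88), (258, 141), (259, 163), (260, 167), (261, 168), (262, 169), (263, 169), (264, 169), (265, 166)]
pocket pred [253.85392768 157.13288742] 39.6083
pr [(236, 101), (237, 100), (238, 100), (239, 101), (240, 102), (241, 100), (242, 100), (243, 101), (244, 97), (245, 74), (246, 55), (247, 60), (248, 77), (249, 77), (250, 62), (251, 56), (252, 58), (253, 58), (254, 56), (255, 58), (256, 59), (257, 57), (258, 57), (259, 58), (260, 51), (261, 46), (262, 71), (263, 99), (264, 105), (265, 104), (266, 103), (267, 103), (268, 105), (269, 104), (270, 104), (271, 104), (272, 103)]
pc [(137, 106), (138, 105), (139, 105), (140, 105), (141, 106), (142, 105), (143, 105), (144, 107), (145, 102), (146, 88), (147, 72), (148, 64), (149, 62), (150, 62), (151, 64), (152, 64), (153, 64), (154, 63), (155, 60), (156, 64), (157, 61), (158, 54), (159, 41), (160, 28), (161, 31), (162, 32), (163, 28), (164, 34), (165, 43), (166, 69), (167, 91), (168, 102), (169, 102), (170, 101), (171, 101), (172, 96), (173, 78), (174, 66), (175, 62), (176, 60), (177, 61)]
```

View pics/w6c.png

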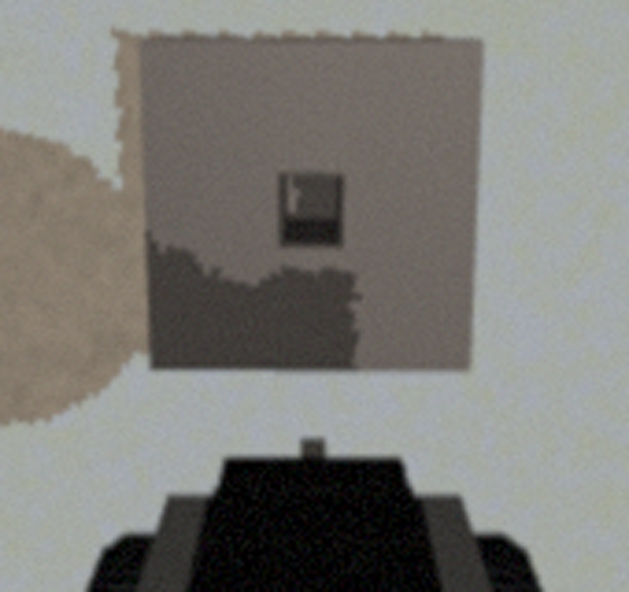

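The picture shows the pocket centred at crop (311,209), matching my estimate to within 0.5 mm. The blade sits unchanged in the grip, so I'll insert it now.

```bash
python3 - <<'E'
from h import *
psi=np.pi/2+.248;q=Q(psi);n=np.array([np.cos(psi),np.sin(psi)]);t=np.array([.521,-.2277])-.0007*n
movel([*t,.115],q,speed=.1);pause(.3);f0=force(0,4)
ok=True
for z in(.095,.080,.071,.0685):
    movel([*t,z],q,speed=.06);f=force(f0,3);p=np.array(read_eef_pos());print(z,p[:2]-t,p[2],f.round(1))
    if abs(f).max()>8 and z>.07: ok=False;movel([*t,.115],q);break
if ok:
    z=.0685
    while z>.0655 and f[2]<3: z-=.0005;movel([*t,z],q,speed=.02);f=force(f0,3)
    print("seat",z,read_eef_pos(),f)
    move_gripper(.055);pause(.2);movel([*t,.15],q,speed=.12)
    u=-.06*n;move_ptp([*(t+u),.24],q);pause(.3)
    P,im=look("w7");print(find("adjuster_grip"),find("stand"))
    cv2.imwrite("pics/w7c.png",cv2.resize(im[60:300,140:380,::-1],None,fx=2.4,fy=2.4,interpolation=cv2.INTER_CUBIC))
    s=read_camera("side");print(find("adjuster_grip","side"),find("adjuster_tip","side"))
print(read_time_s())
E
```

```text
0.095 [-6.82862467e-05  1.72997405e-04] 0.09469028773805835 [0.3 0.  0.4]
0.08 [-0.00018092  0.00012734] 0.07969085375776824 [0.5 0.2 0.2]
0.071 [-0.00022256  0.00012658] 0.0706987758191928 [0.2 0.4 0.4]
0.0685 [-1.51692053e-05  2.39590254e-06] 0.06850369770622416 [ 0.4 -0.1  0.4]
seat 0.0675 [ 0.52134891 -0.22844038  0.0682226 ] [-2.91192991  0.28910361  6.69541987]
[([258.5, 116.7], 0.89)] [([253.4, 116.9], 0.68)]
[([298.4, 154.7], 0.69)] [([295.1, 169.1], 0.7), ([297.7, 353.4], 0.46)]
45.5417
```

View pics/w7c.png

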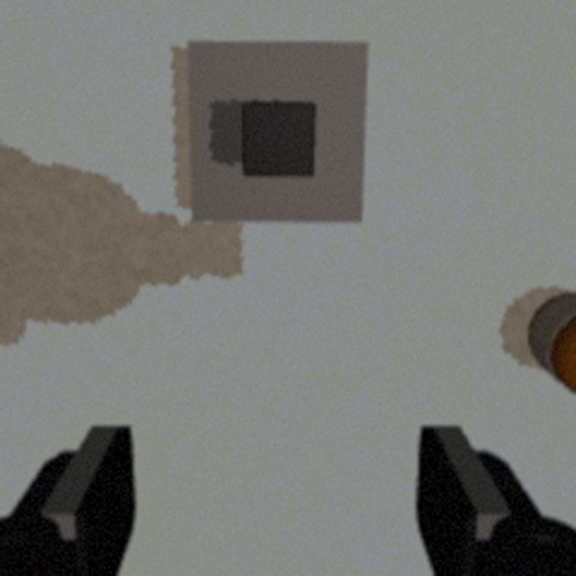

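The handle stands upright, square and central on the stand at crop (279,139), released with the shoulder felt resting on the top. Nothing else has moved.

```bash
python3 -c "
from bench import *
print(sign_off(),read_time_s())"
```

```text
the job is handed in; nothing more can be done
the job is handed in; nothing more can be done
```

I pushed the star wheel round until it stiffened at about 12 N sideways on the blade (within the 11–13 N snug range), put the adjuster back upright and home in its stand, and handed the job in at about 46 s; the sign-off gave no verdict.

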